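# Set the showcase thermostat to the chocolate sector

## Robot

A 6-joint arm with a two-finger parallel gripper is mounted at the origin on the work surface. World frame = base frame: x ahead of the robot, y to its left, z up, the work surface at z = 0. Lengths are in m, angles in rad, forces in N, time in s.
With the tool pointing down it reaches from about 0.25 to 0.725 m from the base axis. Payload 4 kg.
Tool frame: the origin (TCP) lies between the finger pads; the fingertips stand 25 mm ahead of it and the grasp point (between the pads) lies 6 mm ahead of it; z points along the fingers, y is the line along which they close (so a half turn about z gives the same grasp; the last joint's range is limited). The gripper opens to 85 mm and grips with 20 to 120 N. Pads are 22 mm wide; open, the fingers measure 114 mm over their backs; the gripper's body (76 mm by 85 mm) begins 54 mm behind the grasp point. The pads swing forward as they close: fully open they stand 13 mm farther back than shut.
Start: joints at [1.313, 0.241, 0.005, 1.335, 0, 1.571], TCP at [0.127, 0.483, 0.256] pointing down, gripper open.
Joint ranges: [-2.72, 2.72], [-1.05, 1.87], [-1.09, 1.28], [-1.99, 2.15], [-1.42, 1.44], [-3.14, 3.14]. Speed limits (rad/s): [2.79, 2.79, 3.14, 3.14, 3.14, 3.14].

## Interface

Orientations are given as a unit quaternion [x, y, z, w].
In Python, from workcell import bot gives the robot as it stands. The module is installed in compiled form; this text tells all that it offers.
- The arm moves only by the shell command python3 -m pendant 'ROWS'. ROWS is JSON, one flat list of numbers, 7 for each row, row after row: the shift along the tool's x, y, z normalised to -1 to 1, where 1 is 0.5 m, then the turn, a rotation vector about the tool's x, y, z normalised to -1 to 1, where 1 is 180 degrees, then the opening, from 0 (shut) to 1 (fully open). In form: [tx, ty, tz, ax, ay, az, fingers, tx, ty, tz, ax, ay, az, fingers, ...]. A call has exactly 10 rows; each row is the pose to reach, as a shift and turn from the pose commanded when the call began, along the tool's axes at that moment, turning the shorter way round; what a row does not reach only later rows make up. A row lasts 1/12 s, in which the tool goes at most 41.7 mm and 7.16 degrees, less where a joint would pass 70% of its speed; a pose out of reach is approached as far as the arm can. A call with a number of a shift or a turn outside -1 to 1 is refused whole. A call with a gripper value outside its range is refused whole. The fingers move at their own pace and stop on an object; the grip force is fixed at half the most. Time passes only in rows, so rows that repeat a pose let the fingers close, or fill a call up. It gives the time, the measured TCP pose, the force, the opening and the grip force at its end, in the units of the state.
- bot.get_obs(): the state, without advancing time (a new reading comes with each control period).
- bot.camera(name): name is "scene" or "top" or "wrist"; returns a dict with "pixels" (420x560x3 uint8, red, green, blue), "mtx" (3x3 intrinsics, pixels), "k1" (the pictures are not rectified: a ray, as slopes to the right and down, at radius r is drawn at 1 + k1 r^2 times it, then the intrinsics apply), "cam_to_world" (4x4, takes a point from camera to world coordinates); the wrist camera has in their place "hand_eye" (4x4, takes a point from camera to tool coordinates, whose origin is the TCP and whose axes are the flange's). Camera axes: x right, y up, looking along -z (the intrinsics and any distortion apply to the point x, -y, -z); pixel columns grow to the right and rows downward; lengths in m; the calibration is good to about 2 mm. A picture is of the moment at which its call begins: read the wrist's pose just before it. There is no depth.
- bot.job_done(): hands the job in; it is judged then, once.
The state is a dict: "clock": time; "joint_pos": joint angles; "joint_vel": joint speeds; "tau": joint torques, N m; "eef_pos": TCP position; "tool_rot": TCP orientation; "ft_force": force on the tool from outside, world axes, zero at the start; "ft_torque": the same for the moment, N m; "grip_width": finger opening in m; "grasp_force": force on a finger pad.
Only numpy, scipy, OpenCV 4.12 (cv2) and the standard library are available. Lean on these libraries where they do the work, as an engineer would, in place of code of your own. Each camera call takes 0.05 s, during which the arm holds its last target. There are 200 camera calls.

## Task

The chilled showcase has to be set for chocolate: lift the clear guard of its thermostat, roll the ribbed thumbwheel with light fingertip pressure (never 20 N or more, its bearing cracks) until only yellow shows in the little window, then shut the guard fully again. Leave the tray of chocolates, the tongs, the price ticket and the jar where they are.

Things in the scene. Friction and masses are not known exactly. Their poses are not given: they have to be found in the camera images.
- thermostat: Thermostat box fixed to the counter, aluminium with a grey top panel, 124 (x) x 140 (y) x 75 (z) mm. Origin: centre of its underside. Its -x side is the front, z up. In the panel: the slot with the ribbed wheel (see wheel_top) and the window (see window). The guard covers the whole panel when shut.
- wheel_top (a point): Point fixed to the box, 81 mm above its underside at x -8, y -34 mm: the nominal top of the thumbwheel, a ribbed black rubber rim of radius 36 mm, 20 mm wide, axis along the box's y, in a slot 56 (x) x 28 (y) mm. It was fitted by hand: the real rim top lies up to 2.5 mm above or below this point (3.5 to 8.5 mm proud of the panel), so feel for it. Axes as the box's.
- window (a point): Point at the centre of the window, on the panel, 75 mm above the underside at x -8, y 7 mm. The window is 22 (x) x 30 (y) mm, black-framed; below it runs the colour drum turned by the wheel, 27 mm radius, with five sectors of 1.2 rad each: red, blue, white, yellow, green.
- wheel (a joint): Angle of thumbwheel and drum (rad), end stops at -0.2 and 5.0; grows as the rim's top is drawn to the box's front (-x). Centred in the window: red 0, blue 1.2, white 2.4, yellow 3.6, green 4.8; yellow alone from 3.42 to 3.78. The rim does not give when pressed; it turns stiffly (2.5 N along the rim) and stays put. A fingertip on top at 7 to 14 N, drawn along x in strokes, rolls it.
- guard (a joint): Angle of the clear guard (rad): 0 shut, grows as it opens upward, 2.2 at its stop. Its stiff hinge along the far edge holds it wherever it is left; about 1 N at the tab moves it.
- guard_hinge (a point): Middle of the guard's hinge line (along the box's y), 57 mm behind the box's centre and 76 mm above its underside. Its axes turn with the guard. The guard is a clear plastic cover 118 x 124 mm and 18 mm deep, 3 mm walls, open below.
- guard_tab (a point): Grip point on the guard's orange tab, mid-thickness, 144 mm from the hinge line and 13 mm above it when shut. The tab sticks out 46 mm ahead of the guard, 18 mm wide (y), 8 mm thick (z); this point is 20 mm from its end. It can be pinched across its width from above at guard angles 0 to 1.9, pivoting in the pads. Axes turn with the guard (x to the hinge, y along it).
- choc_tray: Bystander: white ceramic tray with chocolates, 200 x 120 x 20 mm. Origin: centre of underside.
- tongs: Bystander: steel serving tongs lying flat, 190 x 35 x 12 mm, long side along their x. Origin: about their middle, at the counter.
- ticket: Bystander: price ticket in a black foot, 22 x 60 x 58 mm. Origin: centre of underside.
- jar: Bystander: jar with brass lid, 72 mm across, 95 mm high. Origin: centre of underside.

How it is judged:
On the way, in this order (a step that is already met when the one before it is completed fails the run):
1. the guard is lifted clear of the wheel (value of joint guard above 0.9 rad), for 0.2 s.
2. with the guard open, the wheel is rolled until only yellow shows in the window (value of joint guard above 0.7 rad and value of joint wheel between 3.4 and 3.8 rad), for 0.2 s.
At the end, for the whole second after the job is handed in: The guard is shut (within 0.05 rad), the wheel rests with yellow alone in the window (3.6 +- 0.2 rad), and every bystander is where it was (within 25 mm) (value of joint guard below 0.05 rad and value of joint wheel between 3.4 and 3.8 rad and velocity of joint wheel between -0.05 and 0.05 rad/s); the robot touches nothing.
It fails at once if the wheel is pressed with more than 20 N (contact force between anything else and wheel above 20 N).
It fails at once if the chocolate tray is moved by more than 25 mm (distance of choc_tray from where it was at the start of the episode above 0.025 m).
It fails at once if the tongs are moved by more than 25 mm (distance of tongs from where it was at the start of the episode above 0.025 m).
It fails at once if the ticket is moved or knocked over (25 mm) (distance of ticket from where it was at the start of the episode above 0.025 m or angle between ticket's own z axis and vertical above 0.5 rad).
It fails at once if the jar is moved or knocked over (25 mm) (distance of jar from where it was at the start of the episode above 0.025 m or angle between jar's own z axis and vertical above 0.5 rad).
It also fails if it takes over 72 s, if anything falls off the work surface, if the arm or the gripper's body presses on something with over 40 N, if the wrist force passes 120 N, or if a joint passes its speed limit or range.

## Working session

There is one attempt and no reset: what is moved stays moved. The work goes in short steps, Python scripts to look and compute and a shell command to move; the robot and the scene stay as the last step left them, time stands still between calls to the robot, and variables do not carry over. Pictures are saved under pics/ and viewed, at most 10 in all, crops included, and the job is handed in when it is done.

```bash
mkdir -p pics
python3 - <<'E'
from workcell import bot
import cv2,numpy as np
o=bot.get_obs();print({k:np.round(v,3).tolist() for k,v in o.items()})
for n in("scene","top"):
    c=bot.camera(n);cv2.imwrite(f"pics/{n}0.png",c["pixels"][:,:,::-1]);np.savez(f"{n}.npz",**{k:c[k] for k in("mtx","k1","cam_to_world")})
    print(n,c["mtx"].round(1).tolist(),c["k1"],c["cam_to_world"].round(3).tolist())
E
```

```text
{'clock': 0.0, 'joint_pos': [1.313, 0.241, 0.004, 1.335, 0.0, 1.571], 'joint_vel': [0.0, -0.001, -0.0, -0.0, 0.001, -0.002], 'tau': [0.0, -37.232, 25.241, 0.017, 0.0, -0.0], 'eef_pos': [0.127, 0.483, 0.255], 'tool_rot': [0.129, 0.992, -0.001, -0.0], 'ft_force': [0.1, -0.059, 0.538], 'ft_torque': [0.042, 0.011, 0.004], 'grasp_force': 0.0, 'grip_width': 0.085}
scene [[398.2, 0.0, 272.8], [0.0, 398.2, 212.5], [0.0, 0.0, 1.0]] -0.09351989793151953 [[0.426, -0.746, 0.511, 1.081], [0.905, 0.345, -0.251, -0.246], [0.011, 0.569, 0.822, 0.877], [0.0, 0.0, 0.0, 1.0]]
top [[402.4, 0.0, 287.3], [0.0, 402.4, 209.9], [0.0, 0.0, 1.0]] 0.036858571822820325 [[-0.002, 0.997, -0.076, 0.508], [-1.0, -0.001, 0.013, 0.011], [0.013, 0.076, 0.997, 1.061], [0.0, 0.0, 0.0, 1.0]]
```

View pics/top0.png

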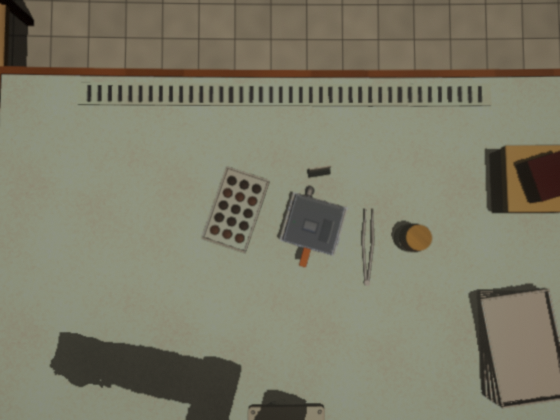

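View pics/scene0.png

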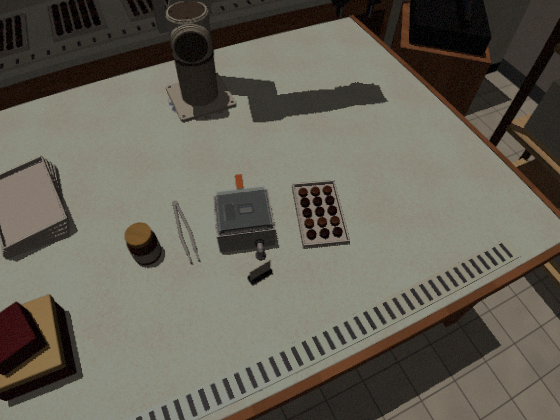

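The top view shows the box at about (313,222), its tab at (305,257) toward the robot, the tongs at (368,245), the tray at (236,210), the jar at (415,238) and the ticket at (318,172). Next I'll enlarge the box.

```bash
cat > h.py <<'E'
import numpy as np,cv2
def ray(c,u,v):
    M=np.array(c["mtx"]);k=float(c["k1"]);T=np.array(c["cam_to_world"])
    d=np.array([(u-M[0,2])/M[0,0],(v-M[1,2])/M[1,1]]);s=d.copy()
    for _ in range(30): s=d/(1+k*(s@s))
    return T[:3,3],T[:3,:3]@np.array([s[0],-s[1],-1])
def at_z(c,u,v,z):
    o,d=ray(c,u,v);return o+d*(z-o[2])/d[2]
def proj(c,P):
    T=np.array(c["cam_to_world"]);M=np.array(c["mtx"]);p=T[:3,:3].T@(np.array(P)-T[:3,3])
    s=np.array([p[0],-p[1]])/-p[2];s=s*(1+float(c["k1"])*(s@s));return s*M[[0,1],[0,1]]+M[[0,1],[2,2]]
E
python3 - <<'E'
import cv2
a=cv2.imread("pics/top0.png")[170:280,260:390]
cv2.imwrite("pics/crop1.png",cv2.convertScaleAbs(cv2.resize(a,None,fx=6,fy=5.4,interpolation=cv2.INTER_CUBIC)[:594],alpha=1.6))
E
```

```text
(no output)
```

View pics/crop1.png

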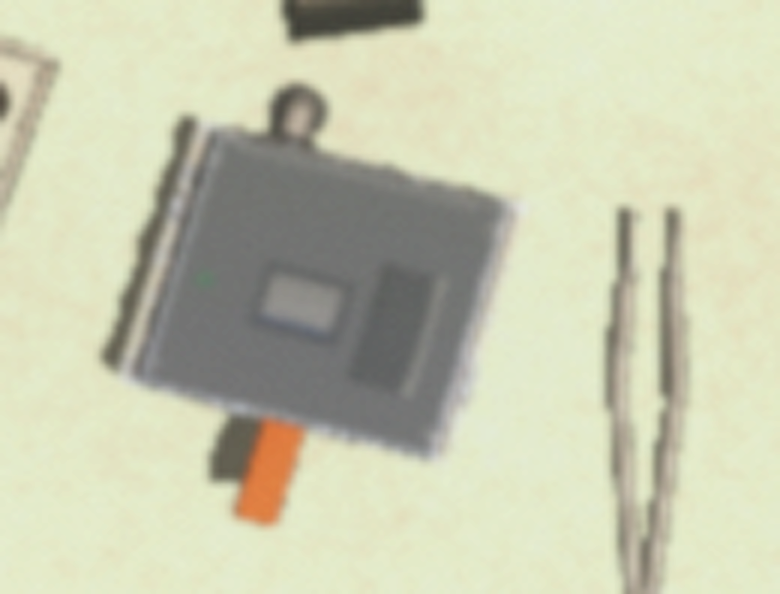

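The enlarged crop shows the window nearly all white with a blue edge to the front, centred at crop (303,302). The slot is at (405,328), and the tab runs from (281,425) to (258,520). The wheel must be near 2.2 rad.

Run:
```python
import numpy as np
from h import *
c=np.load("top.npz");f=lambda x,y:(260+x/6,170+y/5.4)
w=at_z(c,*f(303,302),.075);s=at_z(c,*f(403,328),.077);b=at_z(c,*f(281,427),.093);e=at_z(c,*f(258,520),.093)
fr=at_z(c,*f(435,455),.092);fl=at_z(c,*f(148,380),.092);br=at_z(c,*f(515,205),.092);bl=at_z(c,*f(213,128),.092)
print("win",w,"slot",s,"tab",b,e,np.linalg.norm(b-e))
print([np.linalg.norm(x) for x in(fr-fl,br-bl,br-fr,bl-fl)])
for a,bb in((e,b),(fr,br),(fl,bl)): d=bb-a;print("yaw",np.arctan2(d[1],d[0]))
for a,bb in((fr,fl),(br,bl),(s,w)): d=bb-a;print("yaw",np.arctan2(-d[0],d[1]))
# fit
from scipy.optimize import least_squares
mod=np.array([[-8,7],[-8,-34],[57-118-57+57-0,0],[-107,0],[-61,-62],[-61,62],[57,-62],[57,62]])/1000.
meas=np.array([w,s,b,e,fr,fl,br,bl])[:,:2]
def T(p):
    R=np.array([[np.cos(p[2]),-np.sin(p[2])],[np.sin(p[2]),np.cos(p[2])]]);return mod@R.T+p[:2]
r=None
mod[2]=[-.061,0]
r=least_squares(lambda p:(T(p)-meas).ravel(),[.48,-.04,-.2],loss='soft_l1',f_scale=.003)
print("box",r.x,"\n",(T(r.x)-meas).round(4).tolist())
p=r.x;R=np.array([[np.cos(p[2]),-np.sin(p[2])],[np.sin(p[2]),np.cos(p[2])]])
for n,q in dict(hinge=(.057,0),tab=(-.087,0),wheel=(-.008,-.034)).items(): print(n,R@q+p[:2])
```

```text
win [ 0.54397524 -0.05940688  0.075     ] slot [ 0.53209956 -0.09995862  0.077     ] tab [ 0.48790024 -0.04899253  0.093     ] [ 0.44703841 -0.03960671  0.093     ] 0.04192592233220881
[np.float64(0.11932577429589088), np.float64(0.12651810563899807), np.float64(0.11619814526095623), np.float64(0.11573968895857094)]
yaw -0.2257801833585075
yaw -0.2919610853615138
yaw -0.2298425534121199
yaw -0.28291631519005567
yaw -0.2780420979418192
yaw -0.2848865672412606
box [ 0.54951385 -0.06829124 -0.27567946] 
 [[-0.0003, 0.0], [0.0005, 0.0011], [0.0029, -0.0027], [-0.0005, 0.0004], [-0.0015, -0.0008], [-0.0011, 0.0039], [0.0008, 0.0005], [-0.0002, -0.0019]]
hinge [ 0.60436156 -0.08380668]
tab [ 0.46579893 -0.04460977]
wheel [ 0.5325611  -0.09882981]
```

```bash
cat >> h.py <<'E'
from scipy.spatial.transform import Rotation as Rn
YAW=-.277;BOX=np.array([.5495,-.0683])
def box(x,y,z):  # box coords -> world
    c,s=np.cos(YAW),np.sin(YAW);return np.array([BOX[0]+c*x-s*y,BOX[1]+s*x+c*y,z])
def guard(a,r=.144,h=.013):  # guard-frame point at angle a
    x=.057-r*np.cos(a)+h*np.sin(a);return box(x,0,.076+r*np.sin(a)+h*np.cos(a))
RT=lambda yaw=YAW:Rn.from_matrix(np.array([[-np.cos(yaw),-np.sin(yaw),0],[-np.sin(yaw),np.cos(yaw),0],[0,0,-1]]).T)
def row(P,R=None,o=None):
    from workcell import bot
    o=o or bot.get_obs();C=Rn.from_quat(o["tool_rot"]);d=C.inv().apply(P-np.array(o["eef_pos"]))/.5
    a=(C.inv()*(R or RT())).as_rotvec()/np.pi
    return d.round(4).tolist(),a.round(4).tolist()
E
python3 -c "
from h import *
print(row(guard(0)+[0,0,.08]))"
python3 -m pendant '[-0.92,-0.84,0.16,0,0,0,1,-0.92,-0.84,0.16,0,0,0,1,-0.92,-0.84,0.16,0,0,0,1,-0.92,-0.84,0.16,0,0,0,1,-0.92,-0.84,0.16,0,0,0,1,-0.92,-0.84,0.16,0,0,0,1,-0.92,-0.84,0.16,0,0,0,1,-0.92,-0.84,0.16,0,0,0,1,-0.92,-0.84,0.16,0,0,0,1,-0.92,-0.84,0.16,0,0,0,1]'
python3 -c "
from h import *
print(row(guard(0)+[0,0,.08]))"
```

```text
([-0.9235, -0.8472, 0.1746], [-0.0006, 0.0, 0.0061])
clock: 0.93
eef_pos: [0.3519, 0.1343, 0.2029]
tool_rot: [0.128, 0.992, 0.0, 0.0]
ft_force: [1.1, 0.8, 0.5]
grip_width: 0.0856
grasp_force: 0.0
([-0.3114, -0.2877, 0.0678], [0.0001, 0.0, 0.0062])
```

```bash
python3 -m pendant '[-0.311,-0.288,0.068,0,0,0.006,1,-0.311,-0.288,0.068,0,0,0.006,1,-0.311,-0.288,0.068,0,0,0.006,1,-0.311,-0.288,0.068,0,0,0.006,1,-0.311,-0.288,0.068,0,0,0.006,1,-0.311,-0.288,0.068,0,0,0.006,1,-0.311,-0.288,0.068,0,0,0.006,1,-0.311,-0.288,0.068,0,0,0.006,1,-0.311,-0.288,0.068,0,0,0.006,1,-0.311,-0.288,0.068,0,0,0.006,1]'
python3 - <<'E'
from h import *
from workcell import bot
o=bot.get_obs();c=bot.camera("wrist")
T=np.eye(4);T[:3,:3]=Rn.from_quat(o["tool_rot"]).as_matrix();T[:3,3]=o["eef_pos"]
W=T@c["hand_eye"];np.savez("wrist1.npz",mtx=c["mtx"],k1=c["k1"],cam_to_world=W)
cv2.imwrite("pics/w1.png",c["pixels"][:,:,::-1])
print(row(guard(0)+[0,0,.08]))
for n,p in dict(tab=guard(0),tabend=guard(0,.164,.017),wheel=box(-.008,-.034,.075),win=box(-.008,.007,.075)).items():print(n,p.round(4),proj(dict(mtx=c["mtx"],k1=c["k1"],cam_to_world=W),p))
E
```

```text
clock: 1.77
eef_pos: [0.4645, -0.0413, 0.1694]
tool_rot: [0.137, 0.991, 0.0, -0.0]
ft_force: [-0.1, 0.3, 0.5]
grip_width: 0.0855
grasp_force: 0.0
([-0.004, -0.0055, 0.0011], [0.0001, 0.0, 0.0009])
tab [ 0.4658 -0.0445  0.089 ] [267.94901251 230.43943479]
tabend [ 0.4466 -0.039   0.093 ] [267.66672691 201.2119313 ]
wheel [ 0.5325 -0.0988  0.075 ] [222.5532957  324.69055571]
win [ 0.5437 -0.0594  0.075 ] [278.38270632 324.96000122]
```

View pics/w1.png

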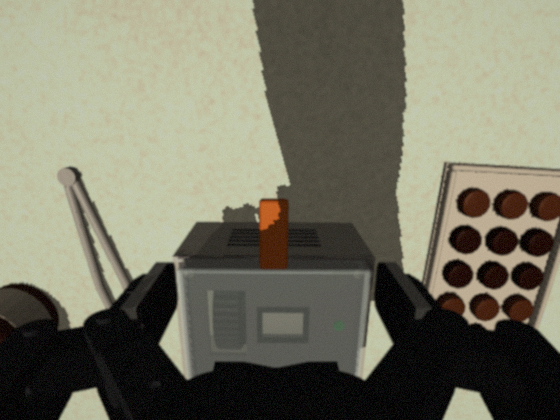

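The tab is at u 260–288, v 200–268, and the window is centred at (283,323). Both sit about 5 px right of my prediction, so I'll split the difference with a 2.5 mm shift along +y of the box.

```bash
sed -i 's/BOX=np.array(.*/BOX=np.array([.5502,-.0659])/' h.py; python3 -c "
from h import *
print(row(guard(0)+[0,0,.006]))"
```

```text
([-0.004, -0.0005, 0.1491], [0.0001, 0.0, 0.0009])
```

```bash
python3 -m pendant '[-0.004,0,0.07,0,0,0,1,-0.004,0,0.12,0,0,0,1,-0.004,0,0.149,0,0,0,0.6,-0.004,0,0.149,0,0,0,0.3,-0.004,0,0.149,0,0,0,0,-0.004,0,0.149,0,0,0,0,-0.004,0,0.149,0,0,0,0,-0.004,0,0.149,0,0,0,0,-0.004,0,0.149,0,0,0,0,-0.004,0,0.149,0,0,0,0]'; python3 -c "
from h import *
print(row(guard(0)+[0,0,.006]))"
```

```text
clock: 2.65
eef_pos: [0.4681, -0.0438, 0.0964]
tool_rot: [0.138, 0.99, -0.0, 0.002]
ft_force: [-1.5, -2.4, 6.1]
grip_width: 0.0169
grasp_force: 58.6
([0.004, 0.0024, 0.0028], [-0.0001, 0.001, -0.0001])
```

```bash
python3 -c "
import numpy as np
for a in np.arange(.1,2.01,.1): print(round(a,2),round(-(.144-.144*np.cos(a)+.013*np.sin(a))/.5,3),round(-(.144*np.sin(a)+.013*np.cos(a)-.013)/.5,3))"
```

```text
0.1 -0.004 -0.029
0.2 -0.011 -0.057
0.3 -0.021 -0.084
0.4 -0.033 -0.11
0.5 -0.048 -0.135
0.6 -0.065 -0.158
0.7 -0.084 -0.179
0.8 -0.106 -0.199
0.9 -0.129 -0.216
1.0 -0.154 -0.23
1.1 -0.181 -0.242
1.2 -0.208 -0.252
1.3 -0.236 -0.258
1.4 -0.265 -0.262
1.5 -0.294 -0.263
1.6 -0.322 -0.261
1.7 -0.351 -0.256
1.8 -0.379 -0.249
1.9 -0.406 -0.238
2.0 -0.431 -0.225
```

```bash
python3 -m pendant '[-0.004,0,-0.029,0,0,0,0,-0.011,0,-0.057,0,0,0,0,-0.021,0,-0.084,0,0,0,0,-0.033,0,-0.11,0,0,0,0,-0.048,0,-0.135,0,0,0,0,-0.065,0,-0.158,0,0,0,0,-0.084,0,-0.179,0,0,0,0,-0.106,0,-0.199,0,0,0,0,-0.129,0,-0.216,0,0,0,0,-0.129,0,-0.216,0,0,0,0]'
```

```text
clock: 3.48
eef_pos: [0.5302, -0.0617, 0.2031]
tool_rot: [0.138, 0.99, -0.0, 0.0]
ft_force: [-0.5, -2.2, -2.0]
grip_width: 0.0168
grasp_force: 59.8
```

```bash
python3 -m pendant '[-0.025,0,-0.014,0,0,0,0,-0.052,0,-0.026,0,0,0,0,-0.079,0,-0.036,0,0,0,0,-0.107,0,-0.042,0,0,0,0,-0.136,0,-0.046,0,0,0,0,-0.165,0,-0.047,0,0,0,0,-0.193,0,-0.045,0,0,0,0,-0.222,0,-0.04,0,0,0,0,-0.25,0,-0.033,0,0,0,0,-0.25,0,-0.033,0,0,0,0]'
```

```text
clock: 4.32
eef_pos: [0.6494, -0.0961, 0.2175]
tool_rot: [0.138, 0.99, -0.001, -0.001]
ft_force: [-1.9, -2.6, -2.4]
grip_width: 0.0159
grasp_force: 58.4
```

```bash
python3 -m pendant '[0,0,0,0,0,0,0.6,0,0,0,0,0,0,0.6,0,0,0,0,0,0,0.6,0,0,0,0,0,0,0.6,0,0,-0.05,0,0,0,0.6,0,0,-0.1,0,0,0,0.6,0,0,-0.15,0,0,0,0.6,0,0,-0.15,0,0,0,0.6,0.08,0.02,-0.15,0,0,0,0.3,0.15,0.04,-0.15,0,0,0,0]'; python3 -c "
from h import *
print(row(box(-.008,-.034,.16)))"
```

```text
clock: 5.15
eef_pos: [0.5829, -0.0552, 0.2921]
tool_rot: [0.139, 0.99, 0.0, -0.001]
ft_force: [-0.1, 0.2, 0.7]
grip_width: 0.0281
grasp_force: 0.0
([0.0725, -0.1066, 0.2642], [0.0001, -0.0005, -0.0003])
```

```bash
python3 -m pendant '[0.057,-0.107,0.1,0,0,0,0,0.057,-0.107,0.1,0,0,0,0,0.057,-0.107,0.18,0,0,0,0,0.057,-0.107,0.25,0,0,0,0,0.057,-0.107,0.3,0,0,0,0,0.057,-0.107,0.34,0,0,0,0,0.057,-0.107,0.346,0,0,0,0,0.057,-0.107,0.346,0,0,0,0,0.057,-0.107,0.346,0,0,0,0,0.057,-0.107,0.346,0,0,0,0]'
python3 - <<'E'
from h import *
from workcell import bot
print(row(box(0,-.034,.119)),bot.get_obs()["grip_width"])
for n in("top","scene"):
    c=bot.camera(n)["pixels"][:,:,::-1]
    k=c[180:270,270:390] if n=="top" else c[130:280,180:320]
    cv2.imwrite(f"pics/{n}2.png",cv2.convertScaleAbs(cv2.resize(k,(600,500),interpolation=cv2.INTER_CUBIC),alpha=1.6))
E
```

```text
clock: 5.98
eef_pos: [0.5422, -0.0991, 0.1233]
tool_rot: [0.138, 0.99, -0.0, 0.002]
ft_force: [-0.9, -0.5, 0.3]
grip_width: -0.0
grasp_force: 0.0
([0.0027, 0.0002, 0.0086], [0.0001, 0.0013, 0.0002]) -1.4022442270798322e-05
```

View pics/scene2.png

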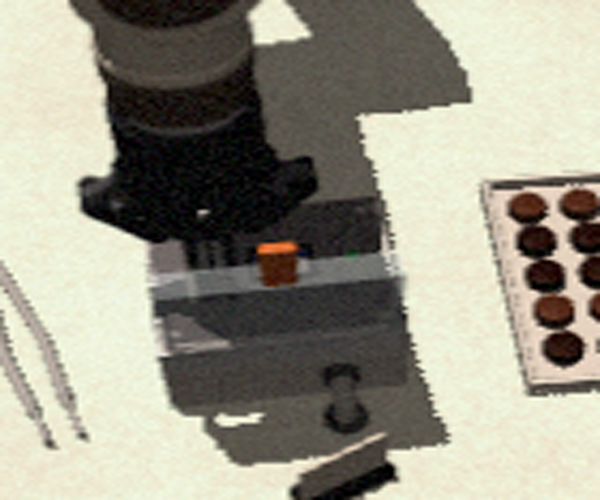

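The guard leans back and is well clear at crop (280,280), with the closed fingers over the wheel at about (210,240). Next I'll feel my way down.

```bash
python3 -c "
from workcell import bot
print(bot.get_obs()['eef_pos'])"
python3 -m pendant '[0.003,0,0.004,0,0,0,0,0.003,0,0.008,0,0,0,0,0.003,0,0.012,0,0,0,0,0.003,0,0.014,0,0,0,0,0.003,0,0.016,0,0,0,0,0.003,0,0.016,0,0,0,0,0.003,0,0.016,0,0,0,0,0.003,0,0.016,0,0,0,0,0.003,0,0.016,0,0,0,0,0.003,0,0.016,0,0,0,0]'
```

```text
[ 0.54202202 -0.09909273  0.12311875]
clock: 6.92
eef_pos: [0.5393, -0.0985, 0.1133]
tool_rot: [0.138, 0.99, -0.0, 0.0]
ft_force: [0.2, 0.1, -1.1]
grip_width: -0.0002
grasp_force: 0.0
```

```bash
for k in 1; do python3 -m pendant '[0,0,0.001,0,0,0,0,0,0,0.002,0,0,0,0,0,0,0.003,0,0,0,0,0,0,0.004,0,0,0,0,0,0,0.004,0,0,0,0,0,0,0.004,0,0,0,0,0,0,0.004,0,0,0,0,0,0,0.004,0,0,0,0,0,0,0.004,0,0,0,0,0,0,0.004,0,0,0,0]'; python3 -m pendant '[0,0,0.001,0,0,0,0,0,0,0.002,0,0,0,0,0,0,0.002,0,0,0,0,0,0,0.002,0,0,0,0,0,0,0.002,0,0,0,0,0,0,0.002,0,0,0,0,0,0,0.002,0,0,0,0,0,0,0.002,0,0,0,0,0,0,0.002,0,0,0,0,0,0,0.002,0,0,0,0]'; done
```

```text
clock: 7.75
eef_pos: [0.5392, -0.0985, 0.1113]
tool_rot: [0.138, 0.99, -0.0, 0.0]
ft_force: [0.5, -0.8, -0.2]
grip_width: -0.0002
grasp_force: 0.0
clock: 8.58
eef_pos: [0.5393, -0.0985, 0.1103]
tool_rot: [0.138, 0.99, -0.0, 0.0]
ft_force: [-0.3, 0.9, 0.5]
grip_width: -0.0002
grasp_force: 0.0
```

```bash
python3 -m pendant '[0,0,0.001,0,0,0,0,0,0,0.002,0,0,0,0,0,0,0.002,0,0,0,0,0,0,0.002,0,0,0,0,0,0,0.002,0,0,0,0,0,0,0.002,0,0,0,0,0,0,0.002,0,0,0,0,0,0,0.002,0,0,0,0,0,0,0.002,0,0,0,0,0,0,0.002,0,0,0,0]'
```

```text
clock: 9.42
eef_pos: [0.5393, -0.0985, 0.1092]
tool_rot: [0.138, 0.99, -0.0, -0.0]
ft_force: [-0.1, -0.4, -0.4]
grip_width: 0.0
grasp_force: 0.0
```

```bash
python3 -m pendant '[0,0,0.001,0,0,0,0,0,0,0.001,0,0,0,0,0,0,0.001,0,0,0,0,0,0,0.001,0,0,0,0,0,0,0.001,0,0,0,0,0,0,0.001,0,0,0,0,0,0,0.001,0,0,0,0,0,0,0.001,0,0,0,0,0,0,0.001,0,0,0,0,0,0,0.001,0,0,0,0]'
```

```text
clock: 10.25
eef_pos: [0.5392, -0.0985, 0.1087]
tool_rot: [0.138, 0.99, -0.0, -0.0]
ft_force: [-0.8, -0.2, 0.3]
grip_width: -0.0001
grasp_force: 0.0
```

```bash
python3 -m pendant '[0,0,0.001,0,0,0,0,0,0,0.001,0,0,0,0,0,0,0.001,0,0,0,0,0,0,0.001,0,0,0,0,0,0,0.001,0,0,0,0,0,0,0.001,0,0,0,0,0,0,0.001,0,0,0,0,0,0,0.001,0,0,0,0,0,0,0.001,0,0,0,0,0,0,0.001,0,0,0,0]'
```

```text
clock: 11.08
eef_pos: [0.5393, -0.0985, 0.1082]
tool_rot: [0.138, 0.99, -0.0, 0.0]
ft_force: [-0.3, 0.5, 1.2]
grip_width: 0.0002
grasp_force: 0.0
```

```bash
python3 -m pendant '[0,0,0.001,0,0,0,0,0,0,0.001,0,0,0,0,0,0,0.001,0,0,0,0,0,0,0.001,0,0,0,0,0,0,0.001,0,0,0,0,0,0,0.001,0,0,0,0,0,0,0.001,0,0,0,0,0,0,0.001,0,0,0,0,0,0,0.001,0,0,0,0,0,0,0.001,0,0,0,0]'
```

```text
clock: 11.92
eef_pos: [0.5393, -0.0985, 0.1077]
tool_rot: [0.138, 0.99, 0.0, 0.0]
ft_force: [0.1, 0.5, -0.8]
grip_width: 0.0002
grasp_force: 0.0
```

```bash
python3 -m pendant '[0,0,0.0008,0,0,0,0,0,0,0.0016,0,0,0,0,0,0,0.0016,0,0,0,0,0,0,0.0016,0,0,0,0,0,0,0.0016,0,0,0,0,0,0,0.0016,0,0,0,0,0,0,0.0016,0,0,0,0,0,0,0.0016,0,0,0,0,0,0,0.0016,0,0,0,0,0,0,0.0016,0,0,0,0]'
```

```text
clock: 12.75
eef_pos: [0.5392, -0.0985, 0.1069]
tool_rot: [0.138, 0.99, -0.0, -0.0]
ft_force: [-0.3, 0.3, -1.0]
grip_width: 0.0
grasp_force: 0.0
```

```bash
python3 -m pendant '[0,0,0.0008,0,0,0,0,0,0,0.0016,0,0,0,0,0,0,0.0016,0,0,0,0,0,0,0.0016,0,0,0,0,0,0,0.0016,0,0,0,0,0,0,0.0016,0,0,0,0,0,0,0.0016,0,0,0,0,0,0,0.0016,0,0,0,0,0,0,0.0016,0,0,0,0,0,0,0.0016,0,0,0,0]'
```

```text
clock: 13.58
eef_pos: [0.5393, -0.0985, 0.1061]
tool_rot: [0.138, 0.99, 0.0, 0.0]
ft_force: [-0.8, 0.6, 0.6]
grip_width: -0.0003
grasp_force: 0.0
```

```bash
python3 -m pendant '[0,0,0.0008,0,0,0,0,0,0,0.0016,0,0,0,0,0,0,0.0016,0,0,0,0,0,0,0.0016,0,0,0,0,0,0,0.0016,0,0,0,0,0,0,0.0016,0,0,0,0,0,0,0.0016,0,0,0,0,0,0,0.0016,0,0,0,0,0,0,0.0016,0,0,0,0,0,0,0.0016,0,0,0,0]'
```

```text
clock: 14.42
eef_pos: [0.5392, -0.0985, 0.1053]
tool_rot: [0.138, 0.99, 0.0, -0.0]
ft_force: [0.0, 0.6, 0.1]
grip_width: -0.0001
grasp_force: 0.0
```

```bash
python3 -m pendant '[0,0,0.0008,0,0,0,0,0,0,0.0016,0,0,0,0,0,0,0.0016,0,0,0,0,0,0,0.0016,0,0,0,0,0,0,0.0016,0,0,0,0,0,0,0.0016,0,0,0,0,0,0,0.0016,0,0,0,0,0,0,0.0016,0,0,0,0,0,0,0.0016,0,0,0,0,0,0,0.0016,0,0,0,0]'
```

```text
clock: 15.25
eef_pos: [0.5393, -0.0985, 0.1047]
tool_rot: [0.138, 0.99, -0.0, 0.0]
ft_force: [-0.2, -0.2, 3.7]
grip_width: 0.0003
grasp_force: 1.7
```

```bash
python3 -m pendant '[0,0,0.0006,0,0,0,0,0,0,0.0006,0,0,0,0,0,0,0.0006,0,0,0,0,0,0,0.0006,0,0,0,0,0,0,0.0006,0,0,0,0,0,0,0.0006,0,0,0,0,0,0,0.0006,0,0,0,0,0,0,0.0006,0,0,0,0,0,0,0.0006,0,0,0,0,0,0,0.0006,0,0,0,0]'
```

```text
clock: 16.08
eef_pos: [0.5393, -0.0985, 0.1046]
tool_rot: [0.138, 0.99, -0.0, 0.0]
ft_force: [-1.2, 0.1, 4.7]
grip_width: 0.0004
grasp_force: 2.6
```

```bash
python3 -m pendant '[0,0,0.001,0,0,0,0,0,0,0.0018,0,0,0,0,0,0,0.0018,0,0,0,0,0,0,0.0018,0,0,0,0,0,0,0.0018,0,0,0,0,0,0,0.0018,0,0,0,0,0,0,0.0018,0,0,0,0,0,0,0.0018,0,0,0,0,0,0,0.0018,0,0,0,0,0,0,0.0018,0,0,0,0]'
```

```text
clock: 16.92
eef_pos: [0.5397, -0.0987, 0.1045]
tool_rot: [0.138, 0.99, -0.0, 0.001]
ft_force: [-2.2, 0.2, 8.7]
grip_width: 0.0005
grasp_force: 4.4
```

```bash
python3 -m pendant '[0.004,0,0.0004,0,0,0,0,0.008,0,0.0004,0,0,0,0,0.012,0,0.0004,0,0,0,0,0.016,0,0.0004,0,0,0,0,0.02,0,0.0004,0,0,0,0,0.024,0,0.0004,0,0,0,0,0.028,0,0.0004,0,0,0,0,0.03,0,0.0004,0,0,0,0,0.03,0,0.0004,0,0,0,0,0.03,0,0.0004,0,0,0,0]'
python3 - <<'E'
from h import *
from workcell import bot
o=bot.get_obs();d=np.array(o["eef_pos"])[:2]-BOX
print("boxx",np.cos(YAW)*d[0]+np.sin(YAW)*d[1])
np.save("top3.npy",bot.camera("top")["pixels"])
c=bot.camera("wrist");T=np.eye(4);T[:3,:3]=Rn.from_quat(o["tool_rot"]).as_matrix();T[:3,3]=o["eef_pos"]
W=dict(mtx=c["mtx"],k1=c["k1"],cam_to_world=T@c["hand_eye"])
print("win in wrist",proj(W,box(-.008,.007,.075)),"top",proj(np.load("top.npz"),box(-.008,.007,.075)))
cv2.imwrite("pics/w3.png",c["pixels"][:,:,::-1])
E
```

```text
clock: 17.75
eef_pos: [0.5271, -0.095, 0.1046]
tool_rot: [0.138, 0.99, -0.0, 0.003]
ft_force: [1.7, -0.4, 5.9]
grip_width: -0.0001
grasp_force: 3.0
boxx -0.014265862886012127
win in wrist [356.47305116 274.42918913] top [309.50908649 225.74565215]
```

View pics/w3.png

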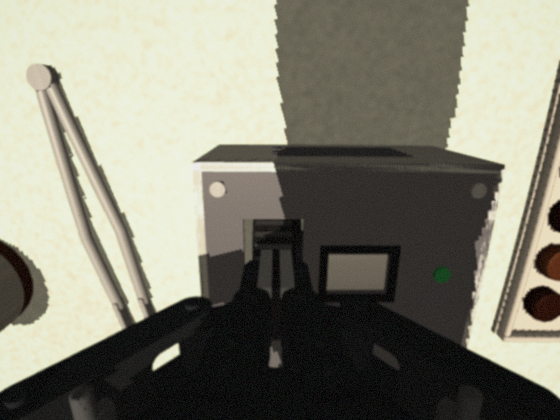

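The window at (325–393, 251–293) is now fully white, so the wheel rolls. The wrist camera sees the window during strokes, and I'll read its colours by code. Next is the return and another press.

```bash
cat > win.py <<'E'
from h import *
from workcell import bot
o=bot.get_obs();d=np.array(o["eef_pos"])[:2]-BOX
x=np.cos(YAW)*d[0]+np.sin(YAW)*d[1]
c=bot.camera("wrist");T=np.eye(4);T[:3,:3]=Rn.from_quat(o["tool_rot"]).as_matrix();T[:3,3]=o["eef_pos"]
W=dict(mtx=c["mtx"],k1=c["k1"],cam_to_world=T@c["hand_eye"])
u,v=proj(W,box(-.008,.007,.075)).astype(int)+[2,-2]
print("boxx %.4f F"%x,o["ft_force"].round(1),"win",u,v)
for r in range(v-30,v+31,4): print(r,c["pixels"][r,u-12:u+13].mean(0).astype(int))
E
python3 -m pendant '[0,0,-0.008,0,0,0,0,-0.015,0,-0.008,0,0,0,0,-0.03,0,-0.008,0,0,0,0,-0.03,0,-0.008,0,0,0,0,-0.03,0,-0.005,0,0,0,0,-0.03,0,-0.003,0,0,0,0,-0.03,0,-0.001,0,0,0,0,-0.03,0,0,0,0,0,0,-0.03,0,0,0,0,0,0,-0.03,0,0,0,0,0,0]'; python3 win.py
```

```text
clock: 18.68
eef_pos: [0.5396, -0.0986, 0.1045]
tool_rot: [0.138, 0.99, -0.0, 0.001]
ft_force: [-1.1, 0.5, 9.1]
grip_width: -0.0002
grasp_force: 4.5
boxx -0.0012 F [-1.1  0.5  9.1] win 360 247
217 [50 45 43]
221 [12 12 10]
225 [10  9  8]
229 [103  96  84]
233 [113 106  92]
237 [111 103  90]
241 [109 101  88]
245 [108 101  88]
249 [106  99  86]
253 [104  98  85]
257 [104  97  84]
261 [101  95  82]
265 [95 89 76]
269 [32 30 28]
273 [10 11  9]
277 [11 10 10]
```

```bash
python3 -m pendant '[0.004,0,0.0006,0,0,0,0,0.008,0,0.001,0,0,0,0,0.012,0,0.001,0,0,0,0,0.016,0,0.001,0,0,0,0,0.02,0,0.001,0,0,0,0,0.024,0,0.001,0,0,0,0,0.028,0,0.001,0,0,0,0,0.032,0,0.001,0,0,0,0,0.034,0,0.001,0,0,0,0,0.034,0,0.001,0,0,0,0]'; python3 win.py
```

```text
clock: 19.57
eef_pos: [0.5251, -0.0944, 0.1045]
tool_rot: [0.138, 0.99, -0.0, 0.003]
ft_force: [1.3, -1.5, 7.6]
grip_width: 0.0001
grasp_force: 3.6
boxx -0.0164 F [ 1.3 -1.5  7.6] win 358 276
246 [49 45 42]
250 [20 18 17]
254 [11 11 11]
258 [76 72 62]
262 [111 104  90]
266 [109 102  88]
270 [107 100  87]
274 [106 100  86]
278 [107  96  74]
282 [110  83  18]
286 [109  81  18]
290 [105  78  17]
294 [50 42 30]
298 [16 16 15]
302 [13 15 14]
306 [15 15 15]
```

Yellow fills the back 40% of the window, so the angle is about 2.9 rad and roughly 24 mm of rim travel remains.

```bash
python3 -m pendant '[0,0,-0.009,0,0,0,0,-0.017,0,-0.009,0,0,0,0,-0.034,0,-0.009,0,0,0,0,-0.034,0,-0.009,0,0,0,0,-0.034,0,-0.006,0,0,0,0,-0.034,0,-0.004,0,0,0,0,-0.034,0,-0.002,0,0,0,0,-0.034,0,-0.001,0,0,0,0,-0.034,0,-0.001,0,0,0,0,-0.034,0,-0.001,0,0,0,0]'; python3 -m pendant '[0.004,0,0.0006,0,0,0,0,0.008,0,0.001,0,0,0,0,0.012,0,0.001,0,0,0,0,0.016,0,0.001,0,0,0,0,0.02,0,0.001,0,0,0,0,0.024,0,0.001,0,0,0,0,0.028,0,0.001,0,0,0,0,0.032,0,0.001,0,0,0,0,0.032,0,0.001,0,0,0,0,0.032,0,0.001,0,0,0,0]'; python3 win.py
```

```text
clock: 20.45
eef_pos: [0.5396, -0.0986, 0.1045]
tool_rot: [0.138, 0.99, -0.0, 0.001]
ft_force: [-2.1, 1.0, 9.3]
grip_width: -0.0002
grasp_force: 4.7
clock: 21.28
eef_pos: [0.526, -0.0947, 0.1045]
tool_rot: [0.138, 0.99, -0.0, 0.003]
ft_force: [1.7, -1.2, 7.9]
grip_width: -0.0001
grasp_force: 4.0
boxx -0.0154 F [ 1.7 -1.2  7.9] win 358 274
244 [49 45 42]
248 [24 22 21]
252 [12  9 10]
256 [73 67 54]
260 [118  90  22]
264 [116  87  21]
268 [115  86  20]
272 [112  84  19]
276 [111  83  19]
280 [111  83  19]
284 [107  80  16]
288 [105  79  18]
292 [60 48 28]
296 [22 20 20]
300 [12 13 12]
304 [13 14 13]
```

```bash
python3 -m pendant '[0,0,-0.009,0,0,0,0,-0.016,0,-0.009,0,0,0,0,-0.032,0,-0.009,0,0,0,0,-0.032,0,-0.009,0,0,0,0,-0.032,0,-0.006,0,0,0,0,-0.032,0,-0.004,0,0,0,0,-0.032,0,-0.002,0,0,0,0,-0.032,0,-0.001,0,0,0,0,-0.032,0,-0.001,0,0,0,0,-0.032,0,-0.001,0,0,0,0]'; python3 -m pendant '[0.004,0,0.0006,0,0,0,0,0.008,0,0.001,0,0,0,0,0.012,0,0.001,0,0,0,0,0.016,0,0.001,0,0,0,0,0.018,0,0.001,0,0,0,0,0.018,0,0.001,0,0,0,0,0.018,0,0.001,0,0,0,0,0.018,0,0.001,0,0,0,0,0.018,0,0.001,0,0,0,0,0.018,0,0.001,0,0,0,0]'; python3 win.py
```

```text
clock: 22.17
eef_pos: [0.5396, -0.0987, 0.1045]
tool_rot: [0.138, 0.99, -0.0, 0.001]
ft_force: [-1.6, 0.5, 9.5]
grip_width: -0.0001
grasp_force: 4.7
clock: 23.0
eef_pos: [0.5328, -0.0967, 0.1046]
tool_rot: [0.138, 0.99, -0.0, 0.003]
ft_force: [0.9, -0.7, 7.5]
grip_width: 0.0002
grasp_force: 4.1
boxx -0.0083 F [ 0.9 -0.7  7.5] win 359 261
231 [49 45 42]
235 [10 10 10]
239 [12 11 11]
243 [109  83  23]
247 [118  89  22]
251 [116  87  21]
255 [113  85  19]
259 [113  84  18]
263 [111  84  18]
267 [110  83  18]
271 [108  81  18]
275 [105  80  18]
279 [70 55 27]
283 [22 20 20]
287 [10 10 11]
291 [28 25 24]
```

```bash
python3 -m pendant '[0.002,0,0,0,0,0,0,0.004,0,0,0,0,0,0,0.004,0,0,0,0,0,0,0.004,0,0,0,0,0,0,0.004,0,-0.01,0,0,0,0,0.004,0,-0.04,0,0,0,0,0.004,0,-0.1,0,0,0,0,0.004,0,-0.18,0,0,0,0,0.004,0,-0.26,0,0,0,0,0.004,0,-0.34,0,0,0,0]'
python3 - <<'E'
from h import *
from workcell import bot
print(row(guard(1.8)+[0,0,.07]),bot.get_obs()["eef_pos"])
c=bot.camera("wrist");cv2.imwrite("pics/w4.png",c["pixels"][:,:,::-1])
E
```

```text
clock: 23.88
eef_pos: [0.5273, -0.0952, 0.2735]
tool_rot: [0.138, 0.99, 0.0, -0.002]
ft_force: [1.5, -1.0, 0.6]
grip_width: 0.0002
grasp_force: 0.0
([-0.2326, 0.0688, -0.0203], [-0.0001, -0.001, 0.0001]) [ 0.52734889 -0.09521535  0.27350122]
```

View pics/w4.png

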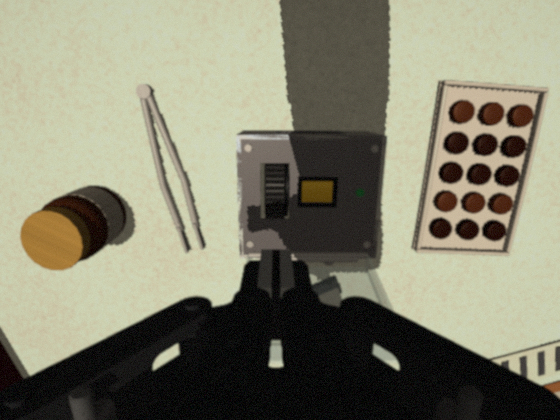

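The window at (317,191) is all yellow. Next I'll pinch the tab again at the pose where I released it.

```bash
python3 -c "
from h import *
print(row(np.array([.6494,-.0961,.295])))"; python3 -m pendant '[0,0,-0.044,0,0,0,0.6,-0.06,0.02,-0.044,0,0,0,0.6,-0.12,0.035,-0.044,0,0,0,0.6,-0.18,0.05,-0.044,0,0,0,0.6,-0.236,0.064,-0.044,0,0,0,0.6,-0.236,0.064,-0.044,0,0,0,0.6,-0.236,0.064,-0.044,0,0,0,0.6,-0.236,0.064,-0.044,0,0,0,0.6,-0.236,0.064,-0.044,0,0,0,0.6,-0.236,0.064,-0.044,0,0,0,0.6]';python3 -c "
from h import *
print(row(np.array([.6494,-.0961,.2185])))"
```

```text
([-0.2282, 0.0643, -0.0215], [0.0004, 0.0039, 0.0001])
clock: 24.77
eef_pos: [0.6499, -0.097, 0.2958]
tool_rot: [0.138, 0.99, -0.0, 0.0]
ft_force: [-0.5, 0.8, -0.5]
grip_width: 0.0512
grasp_force: 0.0
([0.0016, 0.0014, 0.1546], [0.0, 0.0003, 0.0])
```

```bash
python3 -m pendant '[0.002,0.001,0.05,0,0,0,0.6,0.002,0.001,0.1,0,0,0,0.6,0.002,0.001,0.13,0,0,0,0.6,0.002,0.001,0.154,0,0,0,0.6,0.002,0.001,0.154,0,0,0,0.3,0.002,0.001,0.154,0,0,0,0,0.002,0.001,0.154,0,0,0,0,0.002,0.001,0.154,0,0,0,0,0.002,0.001,0.154,0,0,0,0,0.002,0.001,0.154,0,0,0,0]'
```

```text
clock: 25.6
eef_pos: [0.6508, -0.0965, 0.2194]
tool_rot: [0.138, 0.99, -0.0, 0.002]
ft_force: [-0.4, -1.0, 3.5]
grip_width: 0.0157
grasp_force: 58.3
```

```bash
python3 -m pendant '[0.028,0,-0.007,0,0,0,0,0.057,0,-0.012,0,0,0,0,0.085,0,-0.014,0,0,0,0,0.114,0,-0.013,0,0,0,0,0.143,0,-0.009,0,0,0,0,0.171,0,-0.003,0,0,0,0,0.198,0,0.007,0,0,0,0,0.225,0,0.019,0,0,0,0,0.25,0,0.033,0,0,0,0,0.25,0,0.033,0,0,0,0]'; python3 -c "
from h import *
print(row(guard(.9)+[0,0,.006]))"
```

```text
clock: 26.43
eef_pos: [0.5281, -0.0612, 0.205]
tool_rot: [0.138, 0.99, 0.0, 0.001]
ft_force: [-9.4, 3.1, 17.9]
grip_width: 0.0161
grasp_force: 118.2
([-0.0005, 0.0031, 0.0042], [0.0004, 0.0008, 0.0003])
```

```bash
python3 -m pendant '[0.027,0,0.013,0,0,0,0,0.05,0,0.033,0,0,0,0,0.069,0,0.055,0,0,0,0,0.086,0,0.078,0,0,0,0,0.101,0,0.104,0,0,0,0,0.114,0,0.13,0,0,0,0,0.124,0,0.158,0,0,0,0,0.131,0,0.186,0,0,0,0,0.131,0,0.186,0,0,0,0,0.131,0,0.186,0,0,0,0]'; python3 -c "
from h import *
print(row(guard(0)+[0,0,.006]))"
```

```text
clock: 27.27
eef_pos: [0.4675, -0.0438, 0.1089]
tool_rot: [0.138, 0.99, 0.001, 0.001]
ft_force: [-0.8, 1.5, 2.3]
grip_width: 0.0158
grasp_force: 101.2
([0.0028, 0.0026, 0.0278], [0.0004, 0.0004, 0.0002])
```

```bash
python3 -m pendant '[0.002,0,0.01,0,0,0,0,0.004,0,0.02,0,0,0,0,0.004,0,0.026,0,0,0,0,0.004,0,0.03,0,0,0,0,0.004,0,0.032,0,0,0,0,0.004,0,0.032,0,0,0,0,0.004,0,0.032,0,0,0,0,0.004,0,0.032,0,0,0,0,0.004,0,0.032,0,0,0,0,0.004,0,0.032,0,0,0,0]'
```

```text
clock: 28.1
eef_pos: [0.4653, -0.0431, 0.0933]
tool_rot: [0.138, 0.99, 0.001, 0.0]
ft_force: [-4.2, 3.6, 6.1]
grip_width: 0.0158
grasp_force: 101.4
```

```bash
python3 -m pendant '[0,0,0.003,0,0,0,0,0,0,0.006,0,0,0,0,0,0,0.006,0,0,0,0,0,0,0.006,0,0,0,0,0,0,0.006,0,0,0,0,0,0,0.006,0,0,0,0,0,0,0.006,0,0,0,0,0,0,0.006,0,0,0,0,0,0,0.006,0,0,0,0,0,0,0.006,0,0,0,0]'
```

```text
clock: 28.93
eef_pos: [0.4654, -0.0431, 0.0928]
tool_rot: [0.138, 0.99, 0.001, 0.001]
ft_force: [-9.8, 3.4, 25.2]
grip_width: 0.0157
grasp_force: 103.7
```

```bash
python3 -m pendant '[0,0,-0.003,0,0,0,0.6,0,0,-0.003,0,0,0,0.6,0,0,-0.003,0,0,0,0.6,0,0,-0.003,0,0,0,0.6,0,0,-0.003,0,0,0,0.6,0,0,-0.04,0,0,0,0.6,0,0,-0.09,0,0,0,0.6,0,0,-0.15,0,0,0,0.6,0.07,0,-0.18,0,0,0,0.6,0.14,0,-0.18,0,0,0,0.6]'
python3 - <<'E'
from h import *
from workcell import bot
t=bot.camera("top");k=t["pixels"][170:280,260:390,::-1]
print("tabend shut/0.05rad",proj(np.load("top.npz"),guard(0,.164,.017)),proj(np.load("top.npz"),guard(.05,.164,.017)))
o=bot.get_obs();c=bot.camera("wrist")["pixels"][:,:,::-1]
cv2.imwrite("pics/fin.png",np.hstack([cv2.convertScaleAbs(cv2.resize(k,(390,420)),alpha=1.6),cv2.resize(c,(400,420))]))
E
```

```text
clock: 29.77
eef_pos: [0.4007, -0.0248, 0.1822]
tool_rot: [0.138, 0.99, 0.0, 0.004]
ft_force: [0.1, 0.3, 0.4]
grip_width: 0.0512
grasp_force: 0.0
tabend shut/0.05rad [301.75623849 266.19713343] [302.04579077 265.9821421 ]
```

View pics/fin.png

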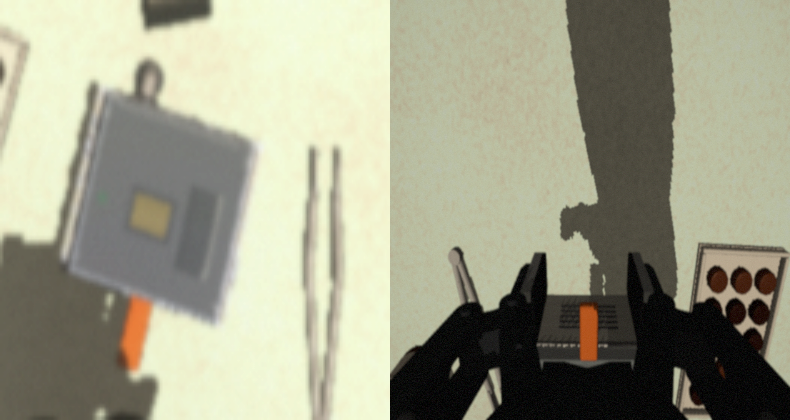

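The top view shows the guard shut flat over the panel, with only yellow in the window at (150,215). The tray, tongs and ticket are in place, and the fingers are clear of the tab.

```bash
python3 -c "
from workcell import bot
print(bot.job_done())"
```

```text
the job is handed in; nothing more can be done
None
```

I handed the job in at about 30 s. In the last picture the guard is shut and only yellow shows in the window. The wheel was pressed with about 9.5 N at most in the readings taken. The tray, tongs and ticket looked unmoved in the last pictures; the jar was out of that view, but nothing went near it. Handing in returned no verdict.

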